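Clamp the sample tube and hold the leak detector over its joint

TASK

A sample tube has just been laid in the sealing station of the blue valve module: first swing the red-knobbed clamp lever fully down to seal it. Then take the white pen leak detector out of its stand, carry it over the valve and fittings without letting it touch the module and without disturbing the other things, and finish while still holding it: upright and still, with its metal tip straight above the joint where the tube meets the green-collared nozzle, about 6 mm above the collar and not touching it.

Things in the scene. Friction and masses are not known exactly. Their poses are not given: they have to be found in the camera images.
- module: Fixed valve module: blue chassis 260 x 360 x 60 mm (x, y, z) with a steel deck at 60 mm; origin at the centre of its underside, x away from the robot at yaw 0, z up. On the deck, in its frame: a heated valve block with bent steel tubes on the left far quarter (valve knob at x 62, y 108, top 152 mm high, the highest fixed part; the outlet tube arches to 150 mm at x -20, y 125) and the tube sealing station, which runs along y at x -35 mm.
- lever (a joint): Clamp lever, a hinge, rad: 0 = lying level, pointing to the module's -y, fully closed (a stop); larger = raised; about 1.4 = standing nearly upright, open. It stays where it is left and needs about 3 N at the knob. Closing it drives a black-collared plunger nozzle (6 mm per rad) against the tube.
- lever_knob (a point): Centre of the red ball knob, diameter 25 mm, on the end of the lever, 85 mm from the pivot. Turns with the lever; its x axis is the module's x.
- lever_pivot (a point): Lever pivot axis, 106 mm above the table; axes as the module's. The hinge axis is its x axis; the lever swings in its y-z plane: knob = pivot + 85 mm x (0, -cos q, sin q) for joint value q.
- leak_point (a point): Target: topmost point of the green-collared fixed nozzle (diameter 14 mm, lying along y) at its face, where the 10 mm long green collar begins and the tube end butts against it; the end of the tube away from the lever. 107 mm above the table; axes as the module's. Nothing within 40 mm of it is higher than this point.
- tube_center (a point): Centre of the loose steel sample tube, diameter 6.4, 89 mm long along its y axis, lying in two V saddles 100 mm above the table between the two nozzles. Its +y end already touches the fixed green-collared nozzle; the plunger nozzle stands a few mm off the other end until clamped.
- stand: Fixed bench stand of the leak detector: round foot diameter 84, 10 mm thick, upright grey sleeve outside diameter 33, bore 23 mm, rim 90 mm above the table. Origin at the centre of its underside.
- probe_grip (a point): Centre of the leak detector's white square body (24 x 24 mm, 90 mm high, so 45 mm above and below this point), where it is grasped. The detector weighs about 0.11 kg and is 162 mm long, z up along it. A black collar (diameter 29, 8 mm thick) below the body rests on the stand's rim; the nose hangs 58 mm down into the sleeve, so it must rise 60 mm to come free.
- probe_tip (a point): Point of the detector's thin metal tip (diameter 4.4 mm), 111 mm straight below probe_grip.
- amber_bottle: Bystander: amber glass bottle, diameter 62, 135 mm high; origin under its centre.
- ferrule_jar: Bystander: small clear jar with a blue cap, diameter 42, 45 mm high.
- beaker: Bystander: glass beaker, diameter 66, 85 mm high.
- wrench: Bystander: steel wrench 130 mm long, lying on the module's deck.
- spare_nut: Bystander: brass nut, diameter 22, 20 mm high, on the module's deck.
- flow_meter: Bystander: grey hand-held flow meter 130 x 66 x 26 mm.
- tube_tray: Bystander: blue tray 75 x 115 x 22 mm of spare tubes.

How it is judged:
By the outcome, as a careful person would: the job done as asked, in the order asked, and still so for the second after the job is handed in, while the arm keeps its last pose, push and grip.
It also fails if it takes over 54 s, if anything falls off the work surface, if the arm or the gripper's body presses on something with over 40 N, if the wrist force passes 120 N, or if a joint passes its speed limit or range.

ROBOT

A 7-joint arm with a two-finger parallel gripper is mounted at the origin on the work surface. World frame = base frame: x ahead of the robot, y to its left, z up, the work surface at z = 0. Lengths are in m, angles in rad, forces in N, time in s.
With the tool pointing down it reaches from about 0.35 to 0.9 m from the base axis. Payload 8.1 kg.
Tool frame: the origin (TCP) lies at the very end of the fingers, on their centre line; the grasp point (between the pads) lies 19 mm behind it; x points along the fingers, y is the direction in which the jaws open and shut, and the axes are right-handed (so a half turn about x gives the same grasp; the last joint's range is limited). The gripper opens to 92 mm and grips with 3 to 60 N. Pads are 19 mm wide; open, the fingers measure 130 mm over their backs; the gripper's body (75 mm by 190 mm) begins 47 mm behind the grasp point.
Start: joints at [-1.214, 0.434, 0.025, 1.573, -0.012, 1.134, -0.075], TCP at [0.277, 0.56, 0.227] pointing down, gripper open.
Joint ranges: [-2.62, 2.62], [-0.44, 2.09], [-1.27, 1.32], [0.08, 2.57], [-1.32, 4.46], [0.12, 2], [-2.74, 2.74]. Speed limits (rad/s): [2.22, 2.22, 3.01, 3.01, 3.14, 3.14, 3.14].

INTERFACE

Orientations are given as a rotation vector (axis times angle).
In Python, from cell import arm gives the robot as it stands.
- The arm moves only by the tool servo_tool, never from a script. Its argument "plan" is a list of rows, each a list of 2 entries, a list of its own where there are three numbers: the shift along the world's x, y, z in cm, then the turn, a rotation vector about the world's x, y, z in degrees. A call has 1 to 12 rows; each row is the pose to reach, as a shift and turn from the pose measured when the call began; what a row does not reach only later rows make up. A row lasts 1/10 s, in which the tool goes at most 50 mm and 8.59 degrees, less where a joint would pass 70% of its speed; a pose out of reach is approached as far as the arm can. A call with a gripper value outside its range is refused whole. "grip" is the opening, from 0 (shut) to 1 (fully open), set as the call begins (left out, the last holds). The fingers move at their own pace and stop on an object; "squeeze" is the grip in N (left out, the last holds). Time passes only in rows, so rows that repeat a pose let the fingers close. It gives the time, the measured TCP pose, the force and the opening at its end, in the units of the state.
- arm.observe(): the state, without advancing time (a new reading comes with each control period).
- arm.get_image(name): name is "scene" or "top" or "wrist"; returns a dict with "frame" (400x640x3 uint8, blue, green, red), "fx", "fy", "cx", "cy" (pixels), "position" and "rotation" of the camera in the world. Camera axes: x right, y down, z forward; pixel columns grow to the right and rows downward; lengths in m; the calibration is good to about 2 mm. A picture is of the moment at which its call begins. There is no depth.
- arm.sign_off(): hands the job in, once; it reports no verdict.
Trained networks look in a picture, given as the dict that the camera call returned (one of the last four; its "shot" number tells which), for a name from the list of things; names that differ only in an ending like _2 or _b are one class to them, and where a whole thing is asked for, a point or a joint stands for the part that bears it (a point fixed in the world has none). Each returns a list of dicts, best first, with "score" (0 to 1); they miss things now and then, are a little off and sometimes report something else, mostly with a low value. They report only what shows in the picture. A call takes as long as a camera call.
- arm.search_frame(picture, query): "at" ([column, row] in pixels, amid what is visible of it).
- arm.trace(picture, query): "pixels" (400x640 bool, what is visible of it) and "at" ([column, row] in pixels, amid what is visible of it).
The state is a dict: "clock": time; "joints": joint angles; "dq": joint speeds; "joint_efforts": joint torques, N m; "position": TCP position; "ee_rot": TCP orientation; "force": force on the tool from outside, world axes, zero at the start; "ft_torque": the same for the moment, N m; "width": opening from 0.0 (shut) to 1.0 (fully open).
Only numpy, scipy, OpenCV 4.12 (cv2) and the standard library are available. Lean on these libraries where they do the work, as an engineer would, in place of code of your own. Each camera call takes 0.05 s, during which the arm holds its last target.

## Working session

There is one attempt and no reset: what is moved stays moved. The work goes in short steps, Python scripts to look and compute and a tool call to move; the robot and the scene stay as the last step left them, time stands still between calls to the robot, and variables do not carry over. Pictures are saved under pics/ and viewed, and the job is handed in when it is done.

Besides the shell and the picture viewer there is one more tool, called by a JSON object that holds its "api" and its "payload". servo_tool: Moves the arm, as the interface text tells. Its arguments: {"type":"object","properties":{"plan":{"type":"array","items":{"type":"array"}},"grip":{"type":"number"},"squeeze":{"type":"number"}},"required":["plan"]}

```bash
mkdir -p pics; ls
cat > h.py <<'E'
import numpy as np, cv2
from cell import arm
def ray(im,px):
    d=np.array([(px[0]-im['cx'])/im['fx'],(px[1]-im['cy'])/im['fy'],1.0]); R=np.array(im['rotation'])
    if R.shape!=(3,3):
        from scipy.spatial.transform import Rotation as Ro
        R=Ro.from_rotvec(R).as_matrix() if R.size==3 else Ro.from_quat(R).as_matrix()
    d=R@d; return np.array(im['position']),d/np.linalg.norm(d),R
def atz(im,px,z):
    p,d,_=ray(im,px); return p+d*(z-p[2])/d[2]
def proj(im,P):
    p,_,R=ray(im,(0,0)); c=R.T@(np.array(P)-p); return np.array([c[0]/c[2]*im['fx']+im['cx'],c[1]/c[2]*im['fy']+im['cy']])
def tri(a):
    A=np.zeros((3,3));b=np.zeros(3)
    for im,px in a:
        p,d,_=ray(im,px);M=np.eye(3)-np.outer(d,d);A+=M;b+=M@p
    X=np.linalg.solve(A,b); return X,[np.linalg.norm((np.eye(3)-np.outer(d,d))@(X-p)) for p,d,_ in [ray(i,q) for i,q in a]]
E
python3 - <<'E'
from h import *
s=arm.observe(); print(s)
names="module lever lever_knob leak_point tube_center stand probe_grip probe_tip amber_bottle ferrule_jar beaker wrench spare_nut flow_meter tube_tray".split()
ims={}
for n in ["scene","top"]:
    im=arm.get_image(n); ims[n]=im; cv2.imwrite(f"pics/{n}0.png",im['frame']); print(n,im['position'],im['rotation'],im['fx'],im['shot'])
import pickle; pickle.dump(ims,open('ims0.pkl','wb'))
for q in names:
    for n in ims:
        r=arm.search_frame(ims[n],q)
        print(q,n,[(np.round(x['at'],1).tolist(),round(x['score'],2)) for x in r[:3]])
print(arm.observe()['clock'])
E
```

```text
pics
{'clock': 0.0, 'joints': array([-1.21357803,  0.43519411,  0.02496092,  1.57410334, -0.01161378,
        1.13402811, -0.07507417]), 'dq': array([ 1.27924677e-03, -5.31511679e-04,  2.06213563e-04,  1.09811962e-03,
        7.92215886e-04,  2.04141066e-05, -4.68318567e-04]), 'joint_efforts': array([-7.13334953e-05, -6.67830133e+01,  9.84874740e-01, -3.14446700e+01,
       -6.05545985e-02,  4.28261643e-02,  1.53327533e-04]), 'position': array([0.27717401, 0.55959029, 0.22596037]), 'ee_rot': array([ 0.3593638 ,  1.54079067, -0.36184773]), 'force': array([ 0.24835036,  0.13844186, -0.35179691]), 'ft_torque': array([-0.08274389, -0.01926286, -0.01380237]), 'width': 1.0018898170527286}
scene [ 1.19580516 -0.70527376  0.96136053] [-2.14550794 -0.85664531  0.42136176] 472.76321217014123 1
top [0.32281635 0.0144305  1.13032228] [-2.13664703  2.12580233 -0.17837505] 419.6743108013382 2
module scene [([341.2, 246.3], 0.79), ([290.6, 235.7], 0.53)]
module top [([331.7, 177.5], 0.64)]
lever scene [([291.3, 238.3], 0.72)]
lever top [([395.7, 171.2], 0.64)]
lever_knob scene [([289.9, 237.9], 0.5
[... 593 characters left out ...]
ottle scene [([218.9, 281.1], 0.75), ([340.0, 244.1], 0.28)]
amber_bottle top [([455.4, 218.3], 0.62)]
ferrule_jar scene [([324.3, 162.6], 0.46), ([339.1, 246.1], 0.43), ([264.3, 343.5], 0.26)]
ferrule_jar top [([239.6, 282.0], 0.79)]
beaker scene [([447.1, 177.9], 0.63)]
beaker top [([176.7, 147.1], 0.97)]
wrench scene [([328.3, 218.2], 0.57), ([329.2, 203.2], 0.56)]
wrench top [([296.0, 216.3], 0.57)]
spare_nut scene []
spare_nut top [([190.4, 190.7], 0.73), ([341.8, 166.5], 0.6)]
flow_meter scene [([265.4, 343.8], 0.93), ([332.4, 199.7], 0.36)]
flow_meter top [([342.5, 166.5], 0.62), ([458.2, 148.4], 0.6)]
tube_tray scene [([218.2, 237.1], 0.74)]
tube_tray top [([411.5, 281.8], 0.83)]
1.6
```

Run:
```python
import cv2,pickle
ims=pickle.load(open('ims0.pkl','rb'))
f=ims['scene']['frame']; cv2.imwrite('pics/s0c.png',cv2.resize(f[120:370,180:500],None,fx=2.5,fy=2.4,interpolation=cv2.INTER_CUBIC))
f=ims['top']['frame']; cv2.imwrite('pics/t0c.png',cv2.resize(f[90:330,150:470],None,fx=2.5,fy=2.5,interpolation=cv2.INTER_CUBIC))
```

```text
(no output)
```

View pics/s0c.png

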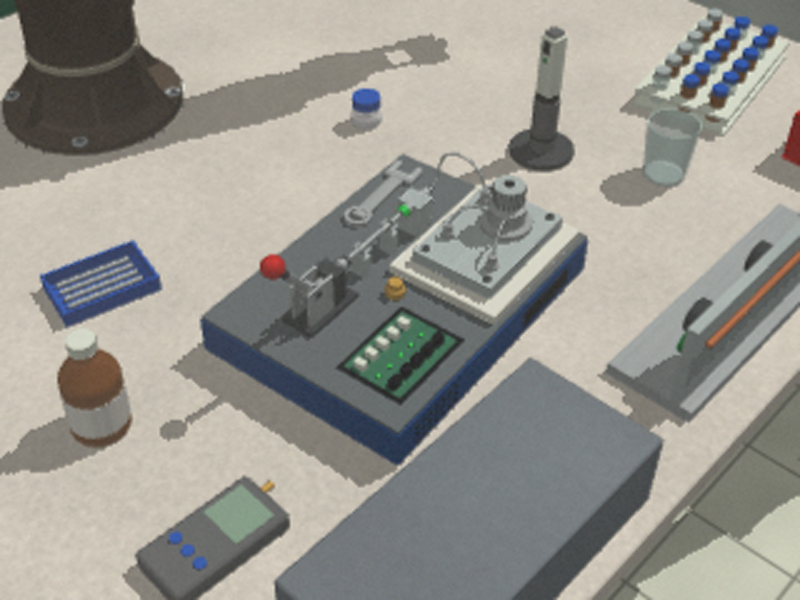

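View pics/t0c.png

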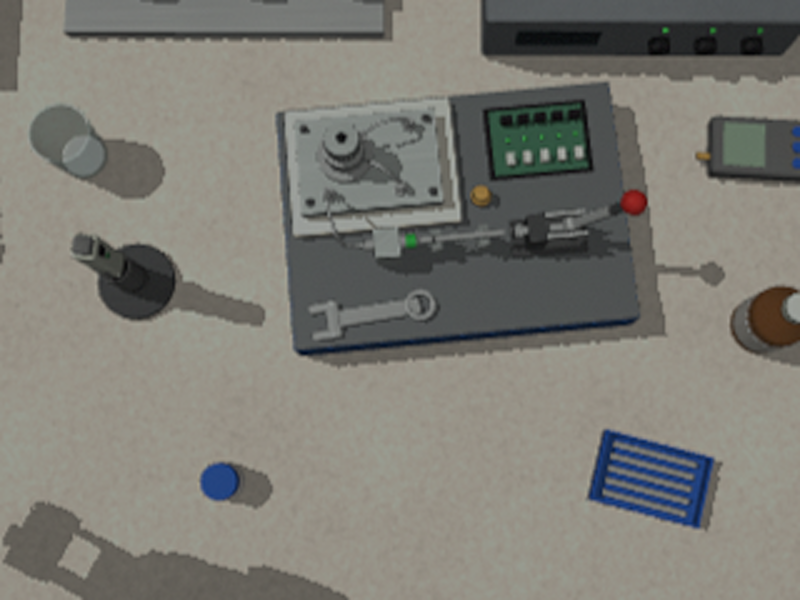

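View pics/scene0.png

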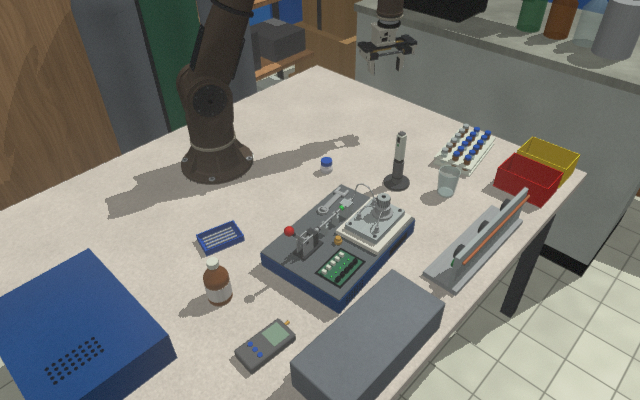

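Run:
```python
from h import *
import pickle
ims=pickle.load(open('ims0.pkl','rb'));T=ims['top'];S=ims['scene']
def cen(im,lo,hi,box):
    h=cv2.cvtColor(im['frame'],cv2.COLOR_BGR2HSV);m=cv2.inRange(h,lo,hi);x0,y0,x1,y1=box
    mm=np.zeros_like(m);mm[y0:y1,x0:x1]=m[y0:y1,x0:x1];ys,xs=np.nonzero(mm);return np.array([xs.mean(),ys.mean()]),len(xs),(xs.min(),xs.max(),ys.min(),ys.max())
kt=cen(T,(0,150,90),(8,255,255),(390,155,415,185));ks=cen(S,(0,150,90),(8,255,255),(275,215,305,245))
gt=cen(T,(50,120,80),(75,255,255),(305,175,325,195));gs=cen(S,(50,120,80),(75,255,255),(335,198,350,215))
print(kt,ks,gt,gs)
print('knob',tri([(T,kt[0]),(S,ks[0])]));print('collar',tri([(T,gt[0]),(S,gs[0])]))
c=lambda u,v:(150+u/2.5,90+v/2.5); s=lambda u,v:(180+u/2.5,120+v/2.4)
for n,p in [('TL',(276,112)),('TR',(609,83)),('BR',(638,318)),('BL',(296,347))]: print(n,atz(T,c(*p),.06))
for n,p in [('near left(bl)',(203,320)),('tl',(404,154)),('tr',(587,238)),('br',(400,432))]: print(n,atz(S,s(*p),.06))
print('probe top', tri([(T,c(84,246)),(S,s(554,34))]))
print('stand foot T',atz(T,c(137,282),.01),'S',atz(S,s(542,150),.01))
print('beaker',atz(T,c(83,157),.0), 'bottletop',tri([(T,c(798,308)),(S,s(80,342))]),'jar',atz(T,c(219,482),.045))
```

```text
(array([403.02857143, 170.22857143]), 70, (np.int64(398), np.int64(407), np.int64(166), np.int64(174))) (array([288.56666667, 230.06666667]), 60, (np.int64(284), np.int64(293), np.int64(226), np.int64(233))) (array([313.875 , 185.9375]), 16, (np.int64(312), np.int64(315), np.int64(184), np.int64(188))) (array([341.54545455, 207.18181818]), 11, (np.int64(340), np.int64(343), np.int64(206), np.int64(209)))
knob (array([ 0.5729335 , -0.18258351,  0.17775874]), [np.float64(0.0010100484318331065), np.float64(0.0010100484318330836)])
collar (array([0.55264412, 0.02768418, 0.10160402]), [np.float64(0.002955234040850616), np.float64(0.0029552340408506815)])
TL [0.69865509 0.16941334 0.06      ]
TR [ 0.73267601 -0.18640307  0.06      ]
BR [ 0.47860916 -0.20972898  0.06      ]
BL [0.4468258  0.14182641 0.06      ]
near left(bl) [ 0.49104565 -0.21125185  0.06      ]
tl [0.45250505 0.14514692 0.06      ]
tr [0.70646036 0.16675475 0.06      ]
br [ 0.7403544  -0.18242559  0.06      ]
probe top (array([0.52655799, 0.32656326, 0.18468344]), [np.float64(0.0021859902651584153), np.float64(0.002185990265158311)])
stand foot T [0.52268622 0.32220506 0.01      ] S [0.53619657 0.31919208 0.01      ]
beaker [ 6.66181651e-01  3.92557509e-01 -2.22044605e-16] bottletop (array([ 0.48018393, -0.34869881,  0.12815863]), [np.float64(0.0017025297940568287), np.float64(0.0017025297940568291)]) jar [0.31001264 0.21860328 0.045     ]
```

Run:
```python
from h import *
from scipy.spatial.transform import Rotation as Ro
import pickle
s=arm.observe();R=Ro.from_rotvec(s['ee_rot']).as_matrix();print(np.round(R,3),np.round(s['joints'],2))
print('jaw yaw deg',np.degrees(np.arctan2(R[1,1],R[0,1])))
from scipy.optimize import least_squares
ims=pickle.load(open('ims0.pkl','rb'));T=ims['top'];S=ims['scene']
c=lambda u,v:(150+u/2.5,90+v/2.5); q=lambda u,v:(180+u/2.5,120+v/2.4)
cor=[(.13,.18),(.13,-.18),(-.13,-.18),(-.13,.18)]
pt=[c(276,112),c(609,83),c(638,318),c(296,347)];ps=[q(587,238),q(400,432),q(203,320),q(404,154)]
def W(p,m): 
    a=p[2];return np.array([p[0]+np.cos(a)*m[0]-np.sin(a)*m[1],p[1]+np.sin(a)*m[0]+np.cos(a)*m[1],m[2]])
def f(p):
    r=[]
    for k in range(4): r+=list(proj(T,W(p,(*cor[k],.06)))-pt[k])+list(proj(S,W(p,(*cor[k],.06)))-ps[k])
    return r
o=least_squares(f,[.59,-.02,.1]);print(o.x,np.degrees(o.x[2]),np.round(o.fun.reshape(4,4),1))
p=o.x;print('knob pred x line', [W(p,(-.035,y,.1)) for y in(-.159,.052)])
```

```text
[[ 0.     0.444  0.896]
 [ 0.     0.896 -0.444]
 [-1.     0.     0.   ]] [-1.21  0.43  0.02  1.57 -0.01  1.13 -0.08]
jaw yaw deg 63.65267414151582
[ 0.59271261 -0.01991825  0.09912235] 5.679292467543827 [[-0.9 -2.   0.5 -1.3]
 [-0.2 -2.6 -1.2  0.8]
 [ 0.8 -1.  -2.7 -1.8]
 [-1.8  0.5 -1.4 -1.1]]
knob pred x line [array([ 0.57361907, -0.18160139,  0.1       ]), array([0.55273849, 0.0283629 , 0.1       ])]
```

{"api": "servo_tool", "payload": {"plan": [[[2,-4,4],[0,0,-8]],[[29.6,-74.2,4.5],[0,0,-58]],[[29.6,-74.2,4.5],[0,0,-58]],[[29.6,-74.2,4.5],[0,0,-58]],[[29.6,-74.2,4.5],[0,0,-58]],[[29.6,-74.2,4.5],[0,0,-58]],[[29.6,-74.2,4.5],[0,0,-58]],[[29.6,-74.2,4.5],[0,0,-58]],[[29.6,-74.2,4.5],[0,0,-58]],[[29.6,-74.2,4.5],[0,0,-58]],[[29.6,-74.2,4.5],[0,0,-58]],[[29.6,-74.2,4.5],[0,0,-58]]], "grip": 1}}

```text
clock: 2.8
position: [0.4962, 0.0133, 0.2689]
ee_rot: [1.137, 1.254, -1.135]
force: [0.8, 0.6, 0.3]
width: 0.999
```

{"api": "servo_tool", "payload": {"plan": [[[4,-10,0],[0,0,0]],[[7.7,-19.5,0],[0,0,0]],[[7.7,-19.5,0],[0,0,0]],[[7.7,-19.5,0],[0,0,0]],[[7.7,-19.5,0],[0,0,0]],[[7.7,-19.5,0],[0,0,0]]]}}

```text
clock: 3.4
position: [0.5731, -0.1845, 0.2687]
ee_rot: [1.139, 1.251, -1.139]
force: [0.0, 0.3, -0.7]
width: 0.999
```

Run:
```python
from h import *
from scipy.spatial.transform import Rotation as Ro
s=arm.observe();R=Ro.from_rotvec(s['ee_rot']).as_matrix();print(s['position'],R[:,0],'jaw yaw deg',np.degrees(np.arctan2(R[1,1],R[0,1])),s['clock'])
im=arm.get_image('wrist');cv2.imwrite('pics/w1.png',im['frame']);print(im['position'],im['rotation'],im['fx'])
import pickle;pickle.dump(im,open('w1.pkl','wb'))
print(proj(im,(.5729,-.1826,.178)))
```

```text
[ 0.57306356 -0.1845022   0.26869611] [ 6.50851684e-04 -8.02487633e-04 -9.99999466e-01] jaw yaw deg 5.435021868325142 3.4
[ 0.56672651 -0.11318557  0.4258042 ] [2.87367283 0.13523546 0.02007506] 336.6565347124802
[315.83150603 198.9500746 ]
```

View pics/w1.png

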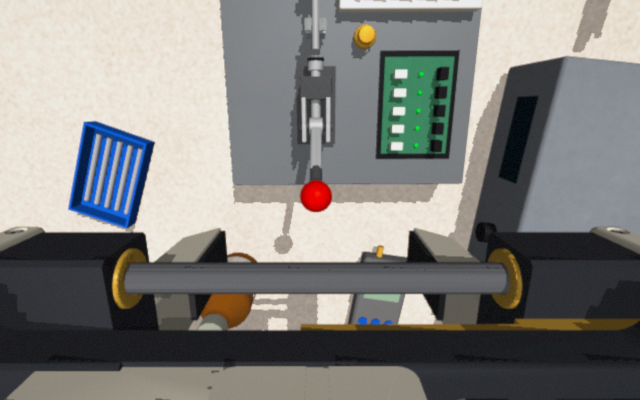

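Run:
```python
from h import *
import pickle
ims=pickle.load(open('ims0.pkl','rb'));w=pickle.load(open('w1.pkl','rb'))
h=cv2.cvtColor(w['frame'],cv2.COLOR_BGR2HSV);m=cv2.inRange(h,(0,180,80),(8,255,255));m[:,:290]=0;m[:,345:]=0;ys,xs=np.nonzero(m);print(len(xs),xs.min(),xs.max(),ys.min(),ys.max())
wp=((xs.min()+xs.max())/2,(ys.min()+ys.max())/2)
print(tri([(ims['top'],(403,170.2)),(ims['scene'],(288.6,230.1)),(w,wp)]))
print(atz(w,(316,62),.11))
```

```text
736 301 331 180 210
(array([ 0.57275308, -0.18151678,  0.17670683]), [np.float64(0.0019669256206615664), np.float64(0.00039782416488287777), np.float64(0.001639020774418595)])
[ 0.56309026 -0.07737733  0.11      ]
```

{"api": "servo_tool", "payload": {"plan": [[[0,0.3,-4],[0,0,0]],[[0,0.3,-8],[0,0,0]],[[0,0.3,-11],[0,0,0]],[[0,0.3,-11],[0,0,0]],[[0,0.3,-11],[0,0,0]]], "grip": 1}}

```text
clock: 3.95
position: [0.5732, -0.1775, 0.1594]
ee_rot: [1.137, 1.255, -1.135]
force: [0.3, -0.6, 0.3]
width: 0.998
```

{"api": "servo_tool", "payload": {"plan": [[[0,0,0],[0,0,0]],[[0,0,0],[0,0,0]],[[0,0,0],[0,0,0]],[[0,0,0],[0,0,0]],[[0,0,0],[0,0,0]],[[0,0,0],[0,0,0]],[[0,0,0],[0,0,0]],[[0,0,0],[0,0,0]]], "grip": 0, "squeeze": 15}}

```text
clock: 4.75
position: [0.5731, -0.1776, 0.1593]
ee_rot: [1.137, 1.256, -1.135]
force: [0.9, 0.4, -0.7]
width: 0.355
```

Run:
```python
from h import *
im=arm.get_image('wrist');cv2.imwrite('pics/w2.png',im['frame']);s=arm.observe();print(s['position'],s['force'],s['width'])
P=np.array([.5684,-.135,.106]);u=np.array([.099,-.995,0])
for q in [.988,.85,.7,.55,.4,.25,.1,0,-.05]: print(q,np.round(100*.085*((np.cos(q)-np.cos(.988))*u+np.array([0,0,np.sin(q)-np.sin(.988)])),1))
```

```text
[ 0.57310912 -0.17753107  0.15927883] [-0.18730847  0.84106175  0.1405456 ] 0.30703078156035263
0.988 [0. 0. 0.]
0.85 [ 0.1 -0.9 -0.7]
0.7 [ 0.2 -1.8 -1.6]
0.55 [ 0.3 -2.6 -2.7]
0.4 [ 0.3 -3.1 -3.8]
0.25 [ 0.4 -3.5 -5. ]
0.1 [ 0.4 -3.8 -6.2]
0 [ 0.4 -3.8 -7.1]
-0.05 [ 0.4 -3.8 -7.5]
```

View pics/w2.png

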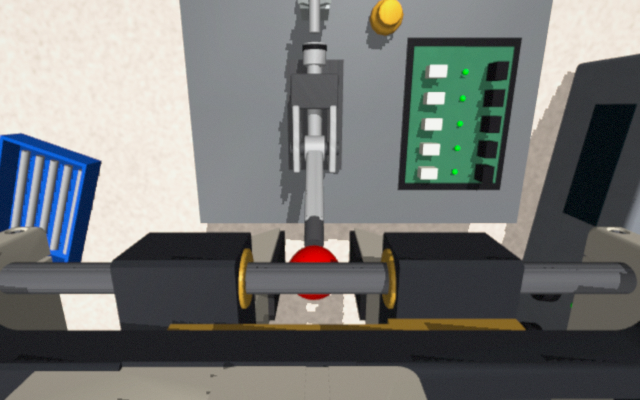

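{"api": "servo_tool", "payload": {"plan": [[[0,-0.3,0],[0,0,0]],[[0,-0.3,0],[0,0,0]],[[0,-0.3,0],[0,0,0]],[[0,-0.3,0],[0,0,0]]]}}

```text
clock: 5.2
position: [0.5718, -0.1792, 0.1583]
ee_rot: [1.136, 1.26, -1.136]
force: [-3.8, 4.3, -3.0]
width: 0.259
```

{"api": "servo_tool", "payload": {"plan": [[[0,-0.5,-0.4],[0,0,0]],[[0.1,-1.0,-0.8],[0,0,0]],[[0.1,-1.4,-1.2],[0,0,0]],[[0.2,-1.8,-1.6],[0,0,0]],[[0.2,-2.2,-2.2],[0,0,0]],[[0.3,-2.6,-2.7],[0,0,0]],[[0.3,-2.9,-3.3],[0,0,0]],[[0.3,-3.2,-3.9],[0,0,0]],[[0.4,-3.4,-4.5],[0,0,0]],[[0.4,-3.5,-5.0],[0,0,0]],[[0.4,-3.7,-5.6],[0,0,0]],[[0.4,-3.8,-6.2],[0,0,0]]]}}

```text
clock: 6.4
position: [0.5755, -0.217, 0.0957]
ee_rot: [1.137, 1.261, -1.136]
force: [-2.8, 6.1, 2.2]
width: 0.257
```

{"api": "servo_tool", "payload": {"plan": [[[0,0,-0.4],[0,0,0]],[[0,0,-0.8],[0,0,0]],[[0,0,-1.0],[0,0,0]],[[0,0,-1.2],[0,0,0]],[[0,0,-1.2],[0,0,0]]]}}

```text
clock: 6.9
position: [0.5757, -0.2183, 0.0852]
ee_rot: [1.137, 1.258, -1.136]
force: [-5.8, 2.2, 15.8]
width: 0.258
```

Run:
```python
from h import *
s=arm.observe();print(s['position'],s['force'])
im=arm.get_image('scene');f=im['frame']; cv2.imwrite('pics/s2.png',cv2.resize(f[170:290,220:380],None,fx=5,fy=5,interpolation=cv2.INTER_CUBIC))
print(proj(im,(.5768,-.2196,.106)))
```

```text
[ 0.57574387 -0.21832583  0.08518012] [-5.80182117  2.23969928 15.82560136]
[279.88116954 259.88357487]
```

View pics/s2.png

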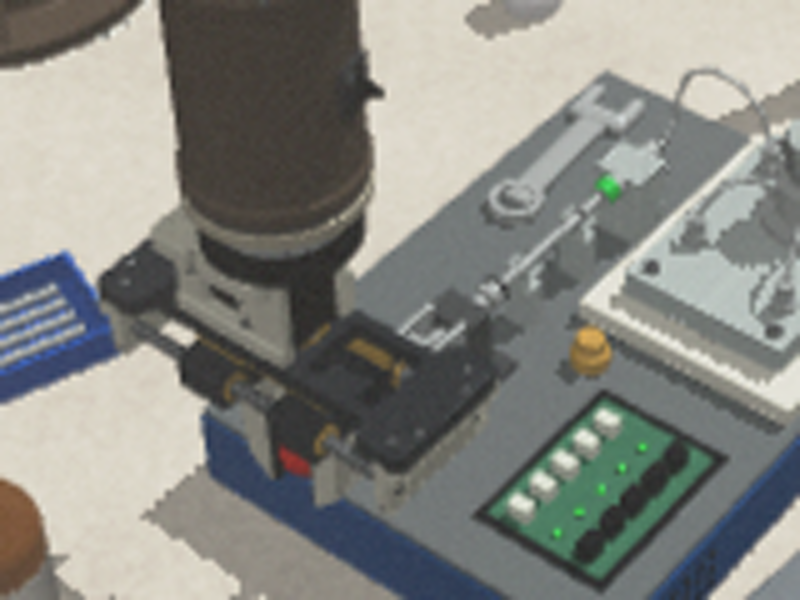

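{"api": "servo_tool", "payload": {"plan": [[[0,0,-0.3],[0,0,0]],[[0,0,-0.5],[0,0,0]],[[0,0,-0.5],[0,0,0]]]}}

```text
clock: 7.25
position: [0.5759, -0.2194, 0.0817]
ee_rot: [1.138, 1.256, -1.136]
force: [-6.8, 4.5, 17.2]
width: 0.257
```

{"api": "servo_tool", "payload": {"plan": [[[0,0,0.2],[0,0,0]],[[0,0,0.2],[0,0,0]],[[0,0,0.2],[0,0,0]],[[0,0,0.2],[0,0,0]],[[0,0,0.2],[0,0,0]],[[0,0,0.2],[0,0,0]]], "grip": 1}}

```text
clock: 7.85
position: [0.5759, -0.2194, 0.0835]
ee_rot: [1.138, 1.257, -1.136]
force: [-1.1, 0.0, 0.2]
width: 0.732
```

{"api": "servo_tool", "payload": {"plan": [[[0,0,4],[0,0,0]],[[0,0,8],[0,0,0]],[[0,0,13],[0,0,0]],[[0,0,18],[0,0,0]],[[0,5,19],[0,0,0]],[[0,10,19],[0,0,0]]]}}

```text
clock: 8.45
position: [0.5768, -0.1217, 0.2765]
ee_rot: [1.142, 1.25, -1.136]
force: [0.9, 1.5, -0.8]
width: 1.0
```

Run:
```python
from h import *
s=arm.observe();print(s['position'],s['force'],s['clock'],s['width'])
im=arm.get_image('scene');f=im['frame']; cv2.imwrite('pics/s3.png',cv2.resize(f[170:290,220:380],None,fx=5,fy=5,interpolation=cv2.INTER_CUBIC))
w=arm.get_image('wrist');cv2.imwrite('pics/w3.png',w['frame'])
for q in (-.05,0,.1,.2):
    P=(.5684+.099*.085*np.cos(q),-.135-.995*.085*np.cos(q),.106+.085*np.sin(q));a=proj(im,P);print(q,a,(a-[220,170])*5,proj(w,P))
```

```text
[ 0.57684336 -0.12166297  0.27645147] [ 0.91705949  1.48800736 -0.81901091] 8.45 1.0002893353623992
-0.05 [280.04458181 261.03805581] [300.22290904 455.19027903] [304.32801661 279.4294988 ]
0 [279.89293202 259.88110873] [299.46466008 449.40554364] [304.19647084 281.47371886]
0.1 [279.76351247 257.3977232 ] [298.81756235 436.98861599] [303.92305074 285.15180452]
0.2 [279.86951564 254.70976741] [299.34757822 423.54883706] [303.63706917 288.22293324]
```

View pics/s3.png

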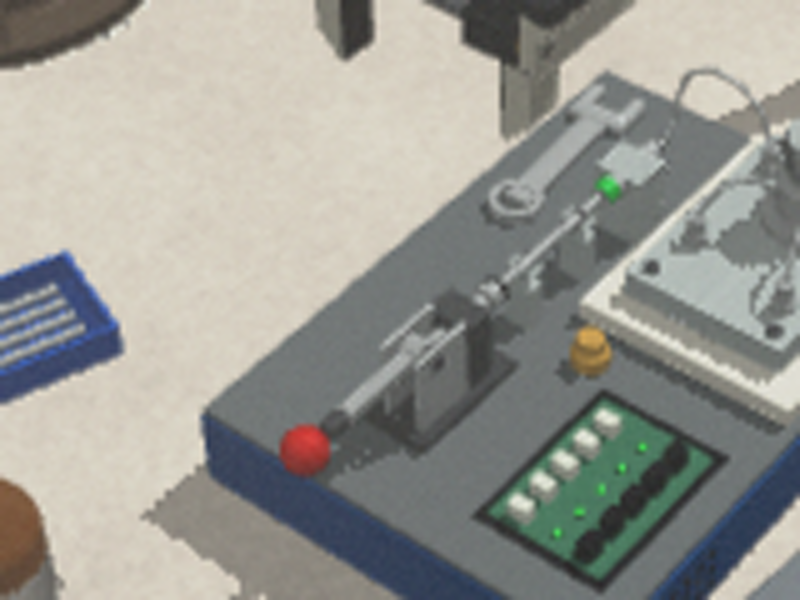

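View pics/w3.png

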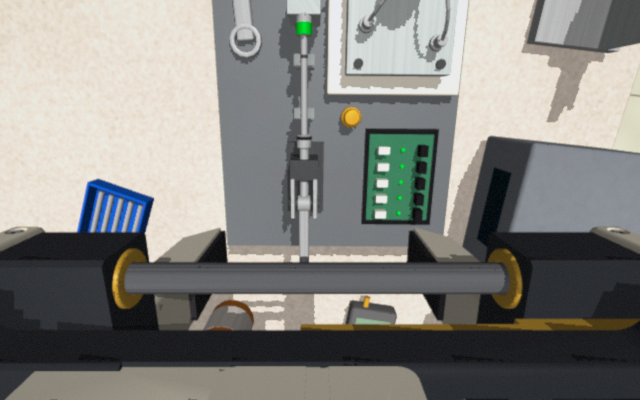

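{"api": "servo_tool", "payload": {"plan": [[[-4.7,31,5],[0,0,0]],[[-4.7,31,5],[0,0,0]],[[-4.7,31,5],[0,0,0]],[[-4.7,31,5],[0,0,0]],[[-4.7,31,5],[0,0,0]],[[-4.7,31,5],[0,0,0]],[[-4.7,31,5],[0,0,0]],[[-4.7,31,5],[0,0,0]],[[-4.7,31,5],[0,0,0]]]}}

```text
clock: 9.45
position: [0.53, 0.1986, 0.3232]
ee_rot: [1.132, 1.264, -1.125]
force: [-0.7, -0.1, -0.3]
width: 1.0
```

Run:
```python
from h import *
s=arm.observe();print(s['position'],s['clock'],s['joints'])
w=arm.get_image('wrist');cv2.imwrite('pics/w4.png',w['frame'])
import pickle;pickle.dump(w,open('w4.pkl','wb'))
r=arm.trace(w,'probe_grip');print([(x['at'],x['score'],x['pixels'].sum()) for x in r])
print(proj(w,(.5265,.3265,.190)),proj(w,(.5265,.3225,.01)))
```

```text
[0.53000243 0.19863863 0.32317275] 9.45 [-0.8196216   0.28127714  0.49295237  1.59964011 -0.14346018  1.2941498
 -0.19356255]
[([327.5, 36.9], 0.66, np.int64(1320)), ([322.5, 67.0], 0.66, np.int64(2483))]
[329.14281824  32.66331063] [323.82009168  65.30696172]
```

View pics/w4.png

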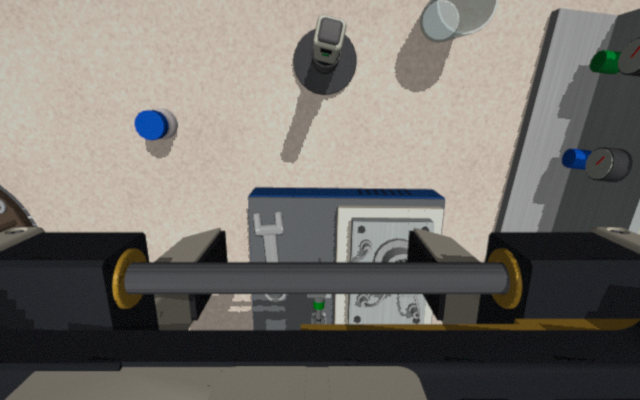

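Run:
```python
from h import *
import pickle
w=pickle.load(open('w4.pkl','rb'));ims=pickle.load(open('ims0.pkl','rb'));f=w['frame']
cv2.imwrite('pics/w4c.png',cv2.resize(f[5:105,285:365],None,fx=6,fy=6,interpolation=cv2.INTER_CUBIC))
cv2.imwrite('pics/t0p.png',cv2.resize(ims['top']['frame'][175:225,170:230],None,fx=10,fy=10,interpolation=cv2.INTER_CUBIC))
```

```text
(no output)
```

View pics/w4c.png

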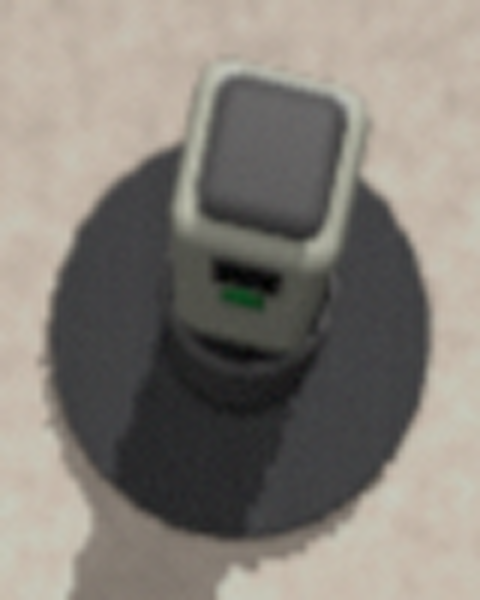

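View pics/t0p.png

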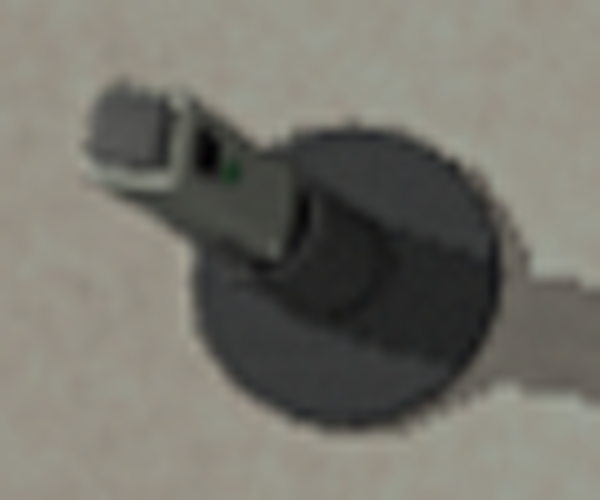

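Run:
```python
from h import *
import pickle
w=pickle.load(open('w4.pkl','rb'));ims=pickle.load(open('ims0.pkl','rb'))
c=lambda u,v:(285+u/6-.4,5+v/6-.4)
t=lambda u,v:(170+u/10-.45,175+v/10-.45)
C=[atz(w,c(*p),.187) for p in [(200,60),(370,90),(332,268),(172,230)]]
print(np.round(C,4),np.mean(C,axis=0))
for i in range(4):
    d=C[(i+1)%4]-C[i];print(np.degrees(np.arctan2(d[1],d[0])),np.linalg.norm(d))
# grey cap 
G=[atz(w,c(*p),.193) for p in [(220,75),(348,97),(317,238),(197,213)]];print(np.mean(G,axis=0),[np.degrees(np.arctan2(*(G[j]-G[i])[[1,0]])) for i,j in((0,1),(1,2),(2,3),(3,0))])
print('foot w',atz(w,c(240,340),.008),'foot t',atz(ims['top'],t(346,280),.008))
print('tri foot-less top', tri([(w,c(272,157)),(ims['top'],t(130,125))]))
print('top cap T at .193',atz(ims['top'],t(130,127),.193))
```

```text
[[0.5162 0.3391 0.187 ]
 [0.5389 0.338  0.187 ]
 [0.5367 0.3158 0.187 ]
 [0.5147 0.3182 0.187 ]] [0.52662297 0.32777813 0.187     ]
-2.783440826964516 0.022758881149197274
-95.71701241230743 0.0223148704040991
173.91369466566354 0.02209013194704979
86.02628206785728 0.021017463264884538
[0.52670833 0.32738166 0.193     ] [np.float64(-2.5625264618192274), np.float64(-96.24202016750438), np.float64(175.42370118742923), np.float64(86.06364053912436)]
foot w [0.52696251 0.32778858 0.008     ] foot t [0.52372498 0.3245581  0.008     ]
tri foot-less top (array([0.52752502, 0.3280204 , 0.18547305]), [np.float64(0.0009622370134205133), np.float64(0.0009622370134205296)])
top cap T at .193 [0.52589387 0.3246453  0.193     ]
```

{"api": "servo_tool", "payload": {"plan": [[[0,5,0],[0,0,-5]],[[-0.3,10,-2],[0,0,-10.5]],[[-0.3,12.8,-5],[0,0,-10.5]],[[-0.3,12.8,-6.5],[0,0,-10.5]],[[-0.3,12.8,-6.5],[0,0,-10.5]],[[-0.3,12.8,-6.5],[0,0,-10.5]],[[-0.3,12.8,-6.5],[0,0,-10.5]]]}}

```text
clock: 10.25
position: [0.5288, 0.3233, 0.2599]
ee_rot: [1.274, 1.175, -1.262]
force: [-0.7, -0.4, -1.0]
width: 1.001
```

Run:
```python
from h import *
from scipy.spatial.transform import Rotation as Ro
w=arm.get_image('wrist');s=arm.observe();R=Ro.from_rotvec(s['ee_rot']).as_matrix();print(s['position'],R[:,0],'jaw yaw deg',np.degrees(np.arctan2(R[1,1],R[0,1])),s['clock'])
S=arm.get_image('scene')
cv2.imwrite('pics/w5.png',np.vstack([w['frame'][200:],cv2.resize(S['frame'][60:210,320:480],(640,600))[:390]]))
```

```text
[0.52863285 0.32368539 0.25991952] [ 0.00247135  0.00755007 -0.99996844] jaw yaw deg -4.499542890356398 10.3
```

View pics/w5.png

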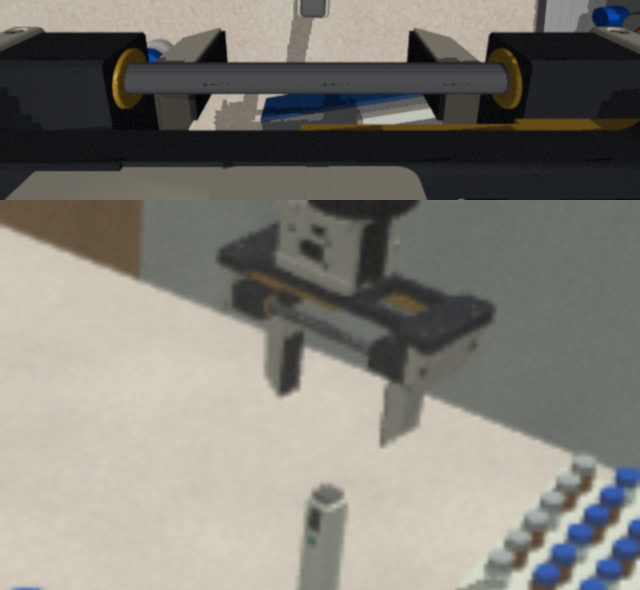

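{"api": "servo_tool", "payload": {"plan": [[[-0.2,0.3,-2],[0,0,0]],[[-0.2,0.3,-4],[0,0,0]],[[-0.2,0.3,-5],[0,0,0]],[[-0.2,0.3,-5],[0,0,0]],[[-0.2,0.3,-5],[0,0,0]],[[-0.2,0.3,-5],[0,0,0]]]}}

```text
clock: 10.95
position: [0.5271, 0.3271, 0.211]
ee_rot: [1.275, 1.175, -1.26]
force: [0.1, 0.4, 0.8]
width: 0.999
```

Run:
```python
from h import *
from scipy.spatial.transform import Rotation as Ro
w=arm.get_image('wrist');s=arm.observe();R=Ro.from_rotvec(s['ee_rot']).as_matrix();print(s['position'],R[:,0],'jaw yaw deg',np.degrees(np.arctan2(R[1,1],R[0,1])),s['clock'])
S=arm.get_image('scene')
cv2.imwrite('pics/w6.png',np.vstack([w['frame'][200:],cv2.resize(S['frame'][80:180,340:460],(640,533))[:390]]))
```

```text
[0.52699539 0.32716579 0.2108362 ] [ 0.00356689  0.00860625 -0.9999566 ] jaw yaw deg -4.480247067982885 11.0
```

View pics/w6.png

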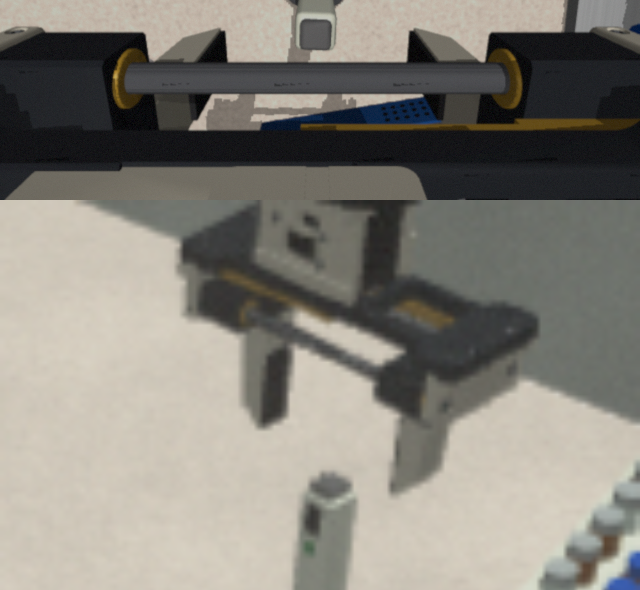

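{"api": "servo_tool", "payload": {"plan": [[[0,0,-2],[-0.5,0.2,0]],[[0,0,-4],[-0.5,0.2,0]],[[0,0,-6],[-0.5,0.2,0]],[[0,0,-7.3],[-0.5,0.2,0]],[[0,0,-7.3],[-0.5,0.2,0]],[[0,0,-7.3],[-0.5,0.2,0]],[[0,0,-7.3],[-0.5,0.2,0]]]}}

```text
clock: 11.75
position: [0.5276, 0.3275, 0.1389]
ee_rot: [1.268, 1.171, -1.265]
force: [1.3, -1.0, -0.3]
width: 1.003
```

Run:
```python
from h import *
from scipy.spatial.transform import Rotation as Ro
w=arm.get_image('wrist');s=arm.observe();R=Ro.from_rotvec(s['ee_rot']).as_matrix();print(s['position'],s['force'],R[:,0],'jaw yaw deg',np.degrees(np.arctan2(R[1,1],R[0,1])),s['clock'])
S=arm.get_image('scene')
cv2.imwrite('pics/w7.png',np.vstack([w['frame'][200:],cv2.resize(S['frame'][100:200,340:460],(640,533))[:390]]))
```

```text
[0.52754854 0.32747894 0.13883279] [-0.11896646 -0.35462365  0.60247702] [ 1.31583718e-03  8.42086867e-04 -9.99998780e-01] jaw yaw deg -4.479413890723177 11.8
```

View pics/w7.png

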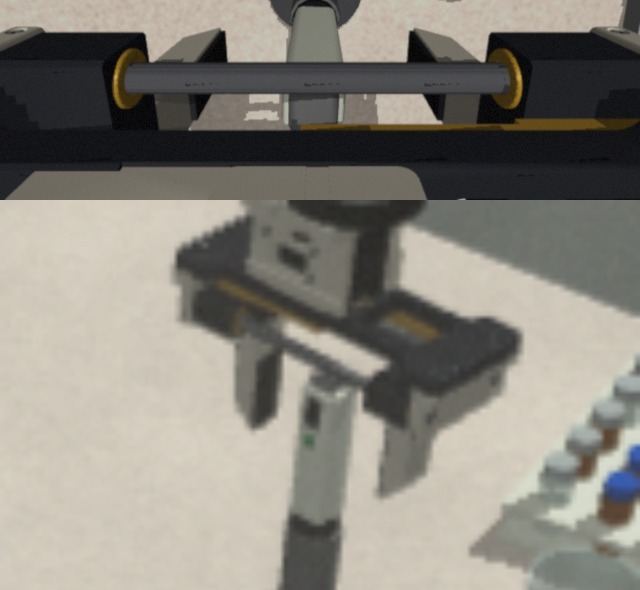

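{"api": "servo_tool", "payload": {"plan": [[[0,0,0],[0,0,0]],[[0,0,0],[0,0,0]],[[0,0,0],[0,0,0]],[[0,0,0],[0,0,0]],[[0,0,0],[0,0,0]],[[0,0,0],[0,0,0]],[[0,0,0],[0,0,0]],[[0,0,0],[0,0,0]],[[0,0,0],[0,0,0]],[[0,0,0],[0,0,0]],[[0,0,0],[0,0,0]],[[0,0,0],[0,0,0]]], "grip": 0, "squeeze": 30}}

```text
clock: 13.05
position: [0.5274, 0.3275, 0.1387]
ee_rot: [1.268, 1.171, -1.265]
force: [-0.3, -1.0, 0.2]
width: 0.261
```

Gripped with no side load. Lift 16 cm straight.

{"api": "servo_tool", "payload": {"plan": [[[0,0,1],[0,0,0]],[[0,0,2.5],[0,0,0]],[[0,0,4.5],[0,0,0]],[[0,0,6.5],[0,0,0]],[[0,0,9],[0,0,0]],[[0,0,12],[0,0,0]],[[0,0,14.5],[0,0,0]],[[0,0,16],[0,0,0]],[[0,0,16],[0,0,0]],[[0,0,16],[0,0,0]]]}}

```text
clock: 14.05
position: [0.5272, 0.3273, 0.2986]
ee_rot: [1.268, 1.171, -1.265]
force: [0.2, 1.0, -1.0]
width: 0.262
```

Run:
```python
from h import *
from scipy.spatial.transform import Rotation as Ro
s=arm.observe();R=Ro.from_rotvec(s['ee_rot']).as_matrix();print(s['position'],s['force'],R[:,0],s['width'],s['clock'])
S=arm.get_image('scene');T=arm.get_image('top')
p=s['position']
print('tip expect',proj(S,p+[0,0,-.106]))
import pickle;pickle.dump((S,T),open('lift.pkl','wb'))
cv2.imwrite('pics/s8.png',cv2.resize(S['frame'][60:210,320:480],(640,600)))
cv2.imwrite('pics/t8.png',cv2.resize(T['frame'][130:270,120:280],(640,560)))
```

```text
[0.5272433  0.32732933 0.29859835] [ 0.23579575  0.96416035 -1.04830742] [ 1.10571465e-03  8.66272892e-04 -9.99999013e-01] 0.2620528526814585 14.05
tip expect [401.49178436 132.15228535]
```

View pics/s8.png

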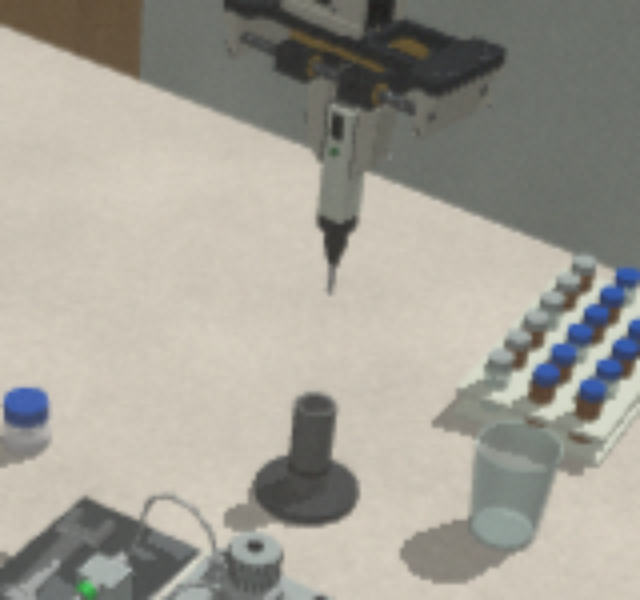

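View pics/t8.png

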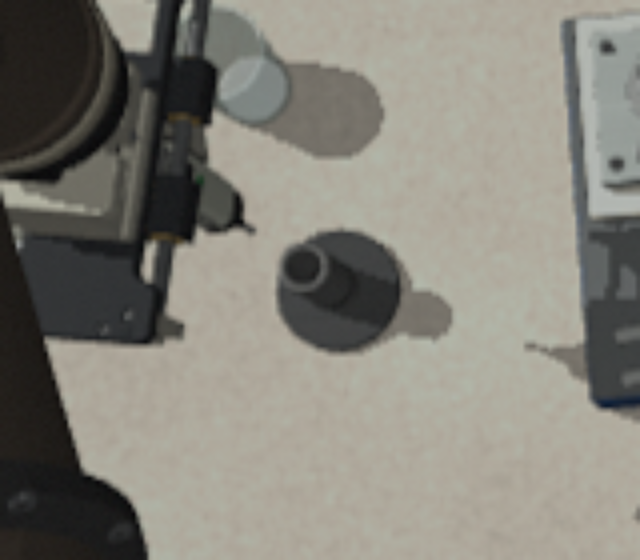

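Run:
```python
from h import *
import pickle
S,T=pickle.load(open('lift.pkl','rb'))
print(tri([(S,(402.6,133.2)),(T,(183.1,187.6))]), 'exp .5272 .3273 .192')
g=cv2.imread('pics/w3.png')
# leak point estimates from module fit & collars
a=5.68*np.pi/180
# rough collars in top & scene: 
ims=pickle.load(open('ims0.pkl','rb'));
for n,box in (('top',(305,178,325,194)),('scene',(333,200,350,215))):
    f=ims[n]['frame'][box[1]:box[3],box[0]:box[2]];cv2.imwrite(f'pics/col_{n}.png',cv2.resize(f,None,fx=25,fy=25,interpolation=cv2.INTER_NEAREST))
```

```text
(array([0.52828515, 0.32734767, 0.18812636]), [np.float64(0.003005918734874785), np.float64(0.003005918734874794)]) exp .5272 .3273 .192
```

View pics/col_top.png

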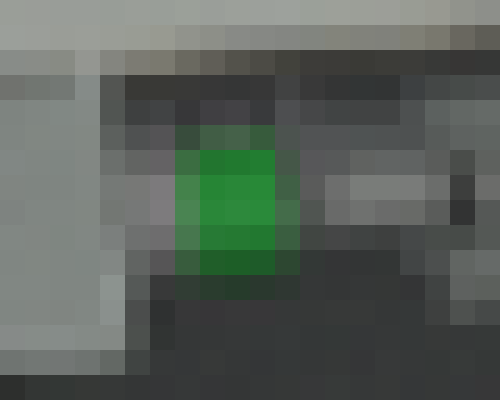

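View pics/col_scene.png

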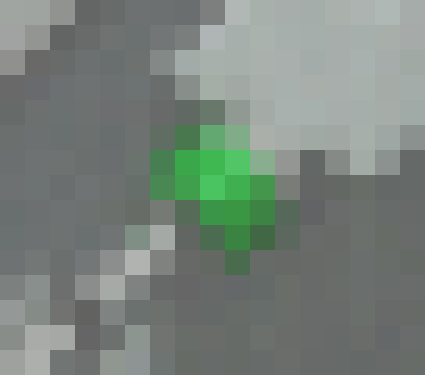

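Run:
```python
from h import *
import pickle
from scipy.spatial.transform import Rotation as Ro
ims=pickle.load(open('ims0.pkl','rb'));w1=pickle.load(open('w1.pkl','rb'));w4=pickle.load(open('w4.pkl','rb'))
print('face T',atz(ims['top'],(316.0,185.9),.107),'back',atz(ims['top'],(312.0,186.2),.107),'cen',atz(ims['top'],(314,186),.105))
print('scene cen',atz(ims['scene'],(341.5,207.0),.104))
# camera in tool frame from w1
def Rm(im): return ray(im,(0,0))[2]
Rt=Ro.from_rotvec([1.139,1.251,-1.139]).as_matrix();pt=np.array([.57306,-.1845,.2687])
off=Rt.T@(np.array(w1['position'])-pt);Rc=Rt.T@Rm(w1);print('off',off)
# predicted w3, w4 cams
for n,rv,p in (('w3',[1.142,1.25,-1.136],[.57684,-.12166,.27645]),('w4',[1.132,1.264,-1.125],[.53,.19864,.32317])):
    R=Ro.from_rotvec(rv).as_matrix();im=dict(w4,position=np.array(p)+R@off,rotation=R@Rc)
    if n=='w4': print('check',im['position'],w4['position'])
    f=cv2.imread(f'pics/{n}.png');h=cv2.cvtColor(f,cv2.COLOR_BGR2HSV);m=cv2.inRange(h,(50,150,80),(75,255,255));m[:, :290]=0;m[:,335:]=0;ys,xs=np.nonzero(m);print(n,xs.min(),xs.max(),ys.min(),ys.max(),xs.mean(),ys.mean())
    I=im if n=='w3' else w4
    for yy in (ys.min()-.5,ys.mean(),ys.max()+.5): print(atz(I,(xs.mean(),yy),.107))
# tip pixel in wrist
R=Ro.from_rotvec([1.268,1.171,-1.265]).as_matrix();im=dict(w4,position=np.array([.552,.023,.22])+R@off,rotation=R@Rc)
print('tip px',proj(im,(.552,.023,.22-.1067)))
```

```text
face T [0.54954961 0.02012042 0.107     ] back [0.54873679 0.03009375 0.107     ] cen [0.54971336 0.02512902 0.105     ]
scene cen [0.55542422 0.02869616 0.104     ]
off [-0.15717718  0.0005772  -0.07143244]
w3 296 311 22 34 303.5677083333333 27.6875
[0.55325166 0.01927327 0.107     ]
[0.55366855 0.01431063 0.107     ]
[0.55413178 0.00879635 0.107     ]
check [0.52282903 0.26873623 0.48078563] [0.52282192 0.26871886 0.48080732]
w4 313 323 302 309 317.82089552238807 305.55223880597015
[0.55011923 0.03501436 0.107     ]
[0.55075205 0.02931034 0.107     ]
[0.55137279 0.02371516 0.107     ]
tip px [315.78345182 196.14993401]
```

{"api": "servo_tool", "payload": {"plan": [[[0.2,-2,0.5],[0,0,0]],[[0.5,-5,0.5],[0,0,0]],[[0.8,-9,0.5],[0,0,0]],[[1.2,-13,0.5],[0,0,0]],[[1.5,-17,0.5],[0,0,0]],[[1.9,-21,0.5],[0,0,0]],[[2.2,-25,0.5],[0,0,0]],[[2.3,-28,0.5],[0,0,0]],[[2.4,-29.8,0.3],[0,0,0]],[[2.4,-30.4,0],[0,0,0]],[[2.4,-30.4,0],[0,0,0]],[[2.4,-30.4,0],[0,0,0]]]}}

```text
clock: 15.35
position: [0.5505, 0.0244, 0.2972]
ee_rot: [1.265, 1.173, -1.267]
force: [0.6, 1.7, -1.1]
width: 0.259
```

{"api": "servo_tool", "payload": {"plan": [[[0,0,-1],[0,0,0]],[[0,0,-2.5],[0,0,0]],[[0,0,-4],[0,0,0]],[[0,0,-5.5],[0,0,0]],[[0,0,-5.5],[0,0,0]],[[0,0,-5.5],[0,0,0]]]}}

```text
clock: 15.95
position: [0.5503, 0.0252, 0.2419]
ee_rot: [1.264, 1.174, -1.266]
force: [-0.8, 0.9, -1.0]
width: 0.258
```

```bash
cat > look.py <<'E'
from h import *
import sys,pickle
from scipy.spatial.transform import Rotation as Ro
n=sys.argv[1]
s=arm.observe();R=Ro.from_rotvec(s['ee_rot']).as_matrix();print(s['position'],s['force'],R[:,0],s['width'],s['clock'])
w=arm.get_image('wrist');S=arm.get_image('scene');T=arm.get_image('top')
print('tip pred px',proj(w,s['position']+.1067*R[:,0]))
pickle.dump((w,S,T,s),open(n+'.pkl','wb'))
print('joint pred px w,S,T',*[proj(i,(.5515,.0225,.107)) for i in (w,S,T)])
cv2.imwrite(f'pics/{n}w.png',cv2.resize(w['frame'][130:270,250:390],None,fx=4,fy=4,interpolation=cv2.INTER_CUBIC))
cv2.imwrite(f'pics/{n}s.png',cv2.resize(S['frame'][140:240,290:390],None,fx=6,fy=6,interpolation=cv2.INTER_CUBIC))
cv2.imwrite(f'pics/{n}t.png',T['frame'])
E
python3 look.py a1
```

```text
[0.55034715 0.02516687 0.24188806] [-0.76589494  0.91267853 -0.96307737] [-2.19183809e-03 -1.07159663e-04 -9.99997592e-01] 0.2579678037068604 15.95
tip pred px [316.18531838 196.09542635]
joint pred px w,S,T [318.05252378 190.59002372] [338.93161264 206.63087972] [315.05084224 185.13165042]
```

View pics/a1w.png

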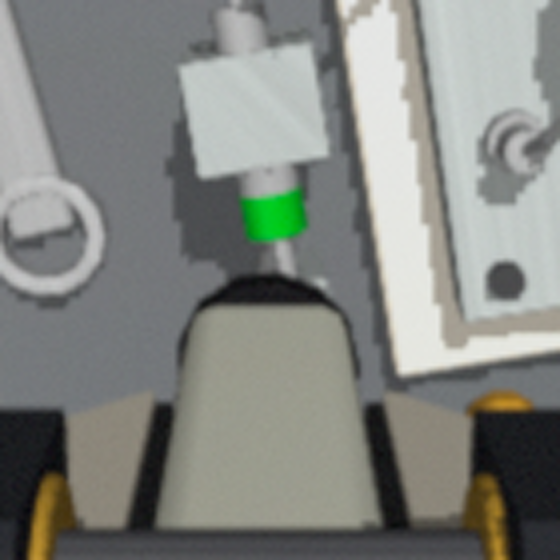

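View pics/a1s.png

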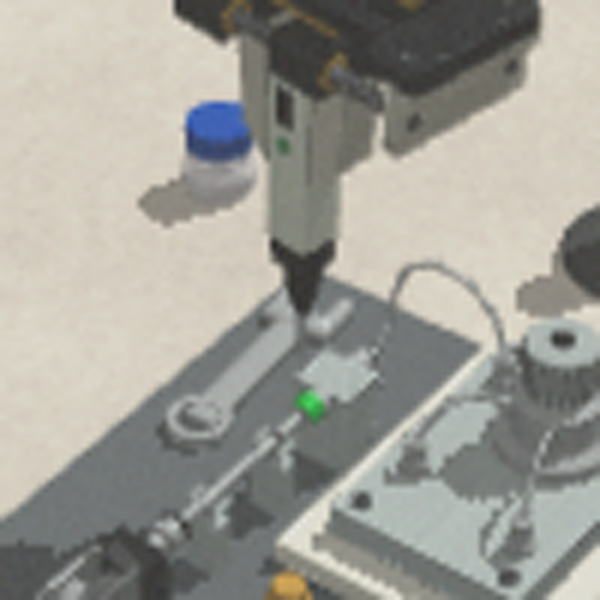

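Run:
```python
from h import *
import pickle
w,S,T,s=pickle.load(open('a1.pkl','rb'))
h=cv2.cvtColor(w['frame'],cv2.COLOR_BGR2HSV);m=cv2.inRange(h,(50,150,80),(75,255,255));m[:, :300]=0;m[:,335:]=0;m[:170]=0;m[200:]=0
for r in range(174,194): 
    xs=np.nonzero(m[r])[0]
    if len(xs): print(r,xs.min(),xs.max(),w['frame'][r,318:321].tolist())
for p in [(318.5,189.5),(319,190),(319.5,190.5)]: print(p,atz(w,p,.107))
print('S tip',(proj(S,s['position']-[0,0,.1067])-[290,140])*6,'joint',(proj(S,(.5518,.0232,.107))-[290,140])*6)
f=S['frame'][185:215,325:355];cv2.imwrite('pics/a1z.png',cv2.resize(f,None,fx=20,fy=20,interpolation=cv2.INTER_NEAREST))
```

```text
177 324 324 [[175, 178, 173], [170, 175, 168], [165, 174, 163]]
178 321 325 [[140, 186, 130], [125, 182, 117], [113, 182, 105]]
179 317 325 [[82, 196, 50], [61, 192, 10], [47, 191, 0]]
180 310 325 [[41, 203, 0], [30, 199, 0], [19, 192, 0]]
181 310 325 [[32, 203, 0], [28, 201, 0], [23, 195, 0]]
182 310 325 [[28, 203, 0], [23, 199, 0], [25, 197, 0]]
183 311 325 [[27, 203, 0], [28, 201, 0], [23, 198, 0]]
184 311 325 [[32, 203, 0], [27, 201, 0], [29, 198, 0]]
185 311 326 [[30, 203, 0], [28, 201, 0], [22, 197, 0]]
186 311 326 [[29, 204, 0], [25, 203, 0], [19, 199, 0]]
187 311 325 [[30, 203, 0], [31, 203, 0], [26, 201, 0]]
188 311 324 [[36, 203, 0], [32, 199, 0], [34, 198, 0]]
189 312 320 [[69, 182, 30], [79, 180, 53], [84, 171, 63]]
(318.5, 189.5) [0.55197464 0.02347216 0.107     ]
(319, 190) [0.55238604 0.02297852 0.107     ]
(319.5, 190.5) [0.55279777 0.02248449 0.107     ]
S tip [296.3150697  348.71079978] joint [295.10862902 399.33637491]
```

View pics/a1z.png

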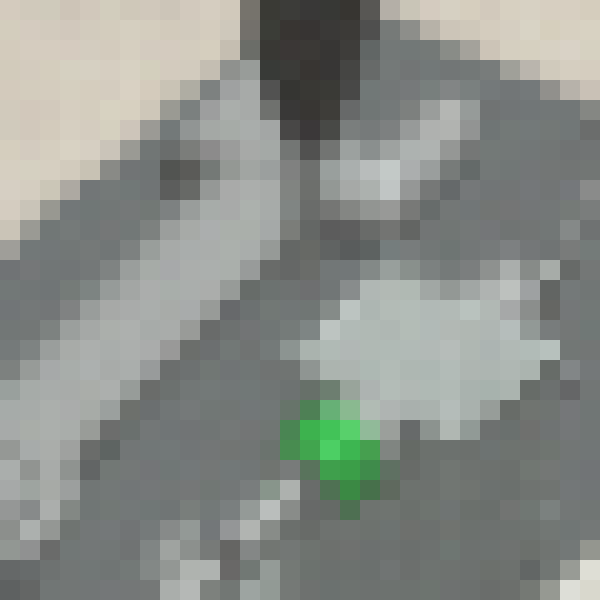

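{"api": "servo_tool", "payload": {"plan": [[[0.1,-0.1,0],[0,-0.1,0]],[[0.18,-0.19,0],[0,-0.2,0]],[[0.18,-0.19,-0.5],[0,-0.2,0]],[[0.18,-0.19,-1],[0,-0.2,0]],[[0.18,-0.19,-1.3],[0,-0.2,0]],[[0.18,-0.19,-1.5],[0,-0.2,0]],[[0.18,-0.19,-1.5],[0,-0.2,0]],[[0.18,-0.19,-1.5],[0,-0.2,0]],[[0.18,-0.19,-1.5],[0,-0.2,0]]]}}

```text
clock: 17.0
position: [0.5529, 0.0228, 0.228]
ee_rot: [1.267, 1.17, -1.262]
force: [0.4, -0.5, -0.8]
width: 0.259
```

```bash
python3 look.py a2
python3 - <<'E'
from h import *
import pickle
w,S,T,s=pickle.load(open('a2.pkl','rb'))
f=S['frame'][185:215,325:355];cv2.imwrite('pics/a2z.png',cv2.resize(f,None,fx=20,fy=20,interpolation=cv2.INTER_NEAREST))
print((proj(S,s['position']-[0,0,.1067])-[325,185])*20)
E
```

```text
[0.55289764 0.02275058 0.22799235] [ 0.39070418 -0.54024695 -0.81789245] [ 3.59085282e-03  3.43557466e-04 -9.99993494e-01] 0.25911083007129815 17.0
tip pred px [316.18292717 196.1090412 ]
joint pred px w,S,T [314.08294735 192.21887294] [338.93161264 206.63087972] [315.05084224 185.13165042]
[288.63307713 357.21071812]
```

View pics/a2z.png

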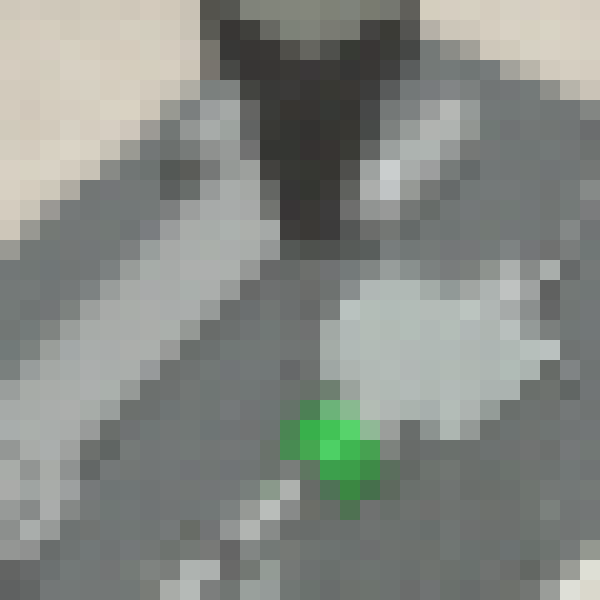

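View pics/a2w.png

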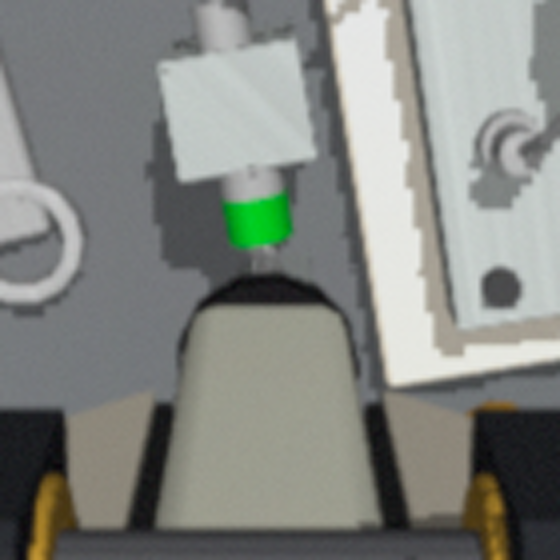

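View pics/a2t.png

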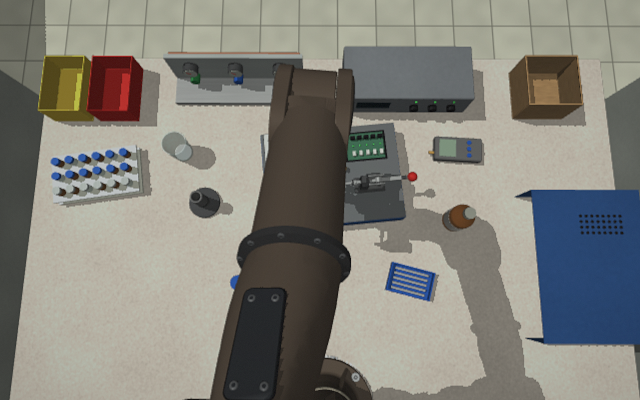

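Run:
```python
from h import *
import pickle
from scipy.spatial.transform import Rotation as Ro
w,S,T,s=pickle.load(open('a2.pkl','rb'))
h=cv2.cvtColor(w['frame'],cv2.COLOR_BGR2HSV);m=cv2.inRange(h,(50,150,80),(75,255,255));m[:, :300]=0;m[:,335:]=0;m[:170]=0;m[200:]=0
for r in range(176,196): 
    xs=np.nonzero(m[r])[0]
    if len(xs): print(r,xs.min(),xs.max(),(xs.min()+xs.max())/2,w['frame'][r,315].tolist())
for p in [(314.5,190.5),(315,191),(315,191.5)]: print(p,atz(w,p,.107))
s=arm.observe();R=Ro.from_rotvec(s['ee_rot']).as_matrix();print(s['position'],R[:,0],s['dq'].round(4))
```

```text
178 320 321 320.5 [172, 177, 169]
179 318 321 319.5 [126, 182, 119]
180 313 321 317.0 [60, 193, 4]
181 306 321 313.5 [36, 200, 0]
182 306 321 313.5 [29, 201, 0]
183 306 321 313.5 [27, 202, 0]
184 306 322 314.0 [28, 202, 0]
185 306 322 314.0 [27, 202, 0]
186 307 322 314.5 [27, 201, 0]
187 307 322 314.5 [26, 202, 0]
188 307 322 314.5 [28, 204, 0]
189 307 321 314.0 [25, 202, 0]
190 307 319 313.0 [42, 197, 0]
191 308 313 310.5 [98, 162, 90]
(314.5, 190.5) [0.55197401 0.02398021 0.107     ]
(315, 191) [0.55236433 0.02350865 0.107     ]
(315, 191.5) [0.55232984 0.02307004 0.107     ]
[0.55286281 0.02274957 0.22799281] [ 3.60390076e-03  3.85555561e-04 -9.99993432e-01] [-0.0015  0.0001  0.0004  0.0021 -0.0015 -0.0004 -0.0011]
```

{"api": "servo_tool", "payload": {"plan": [[[-0.05,0.05,-0.2],[0,0.1,0]],[[-0.05,0.05,-0.4],[0,0.1,0]],[[-0.05,0.05,-0.6],[0,0.1,0]],[[-0.05,0.05,-0.8],[0,0.1,0]],[[-0.05,0.05,-0.8],[0,0.1,0]],[[-0.05,0.05,-0.8],[0,0.1,0]],[[-0.05,0.05,-0.8],[0,0.1,0]],[[-0.05,0.05,-0.8],[0,0.1,0]]]}}

```text
clock: 17.95
position: [0.5524, 0.0232, 0.2201]
ee_rot: [1.267, 1.171, -1.264]
force: [0.0, -0.1, -0.5]
width: 0.263
```

```bash
python3 look.py a3
python3 - <<'E'
from h import *
import pickle
w,S,T,s=pickle.load(open('a3.pkl','rb'))
f=S['frame'][180:220,320:360];cv2.imwrite('pics/a3z.png',cv2.resize(f,None,fx=15,fy=15,interpolation=cv2.INTER_CUBIC))
print((proj(S,s['position']-[0,0,.1067])-[320,180])*15, [ (x['at'],x['score']) for x in arm.search_frame(S,'probe_tip')],proj(S,s['position']-[0,0,.1067]))
E
```

```text
[0.55243776 0.02324876 0.22006894] [ 0.03723545 -0.08368576 -0.49702746] [ 2.02075688e-03  3.97629757e-04 -9.99997879e-01] 0.26315135134173884 17.95
tip pred px [316.19770147 196.12012273]
joint pred px w,S,T [314.87876154 195.13946884] [338.93161264 206.63087972] [315.05084224 185.13165042]
[290.94150102 373.45004694] [([341.1, 180.2], 0.74), ([322.4, 163.4], 0.71)] [339.39610007 204.8966698 ]
```

View pics/a3z.png

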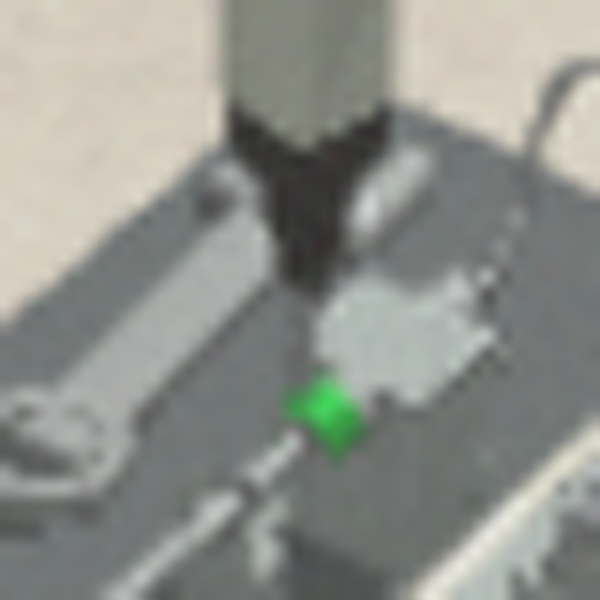

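View pics/a3w.png

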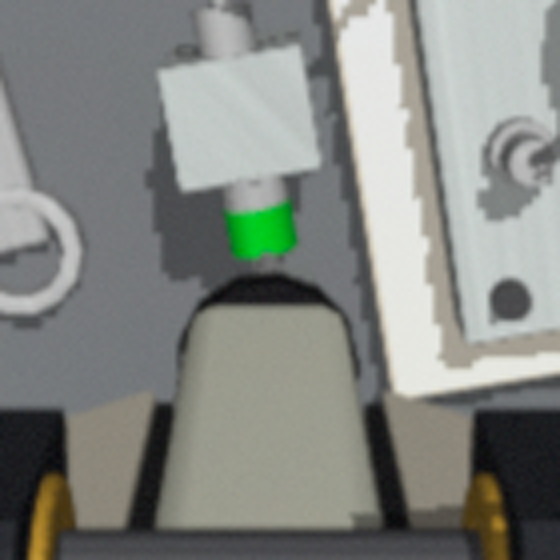

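Run:
```python
from h import *
import pickle
w,S,T,s=pickle.load(open('a3.pkl','rb'));w0=pickle.load(open('ims0.pkl','rb'))
def soft(f,box):
    x0,y0,x1,y1=box;c=f[y0:y1,x0:x1].astype(float);g=np.clip(c[...,1]-np.maximum(c[...,0],c[...,2])-8,0,None);g=np.minimum(g/70,1)
    ys,xs=np.mgrid[y0:y1,x0:x1];return (g*xs).sum()/g.sum(),(g*ys).sum()/g.sum(),g.sum()
gs=soft(S['frame'],(333,200,350,216));print('green S now',gs,'initial',soft(w0['scene']['frame'],(333,200,350,216)),'top init',soft(w0['top']['frame'],(306,178,322,194)))
a=np.radians(5.6);u=np.array([-np.sin(a),np.cos(a),0]);v=np.array([np.cos(a),np.sin(a),0]);z=np.array([0,0,1])
def hullc(im,J):
    ax=np.array(J)-.007*z;P=[proj(im,ax+u*l+.007*(np.cos(t)*v+np.sin(t)*z)) for l in(0,.01) for t in np.linspace(0,6.28,40)]
    h=cv2.convexHull(np.float32(P)*100);M=cv2.moments(h);return np.array([M['m10']/M['m00'],M['m01']/M['m00']])/100,M['m00']/1e4
J=(.5523,.0234,.107)
print('pred S',hullc(S,J),'pred T',hullc(w0['top'],J))
# nose columns in scene now: dark pixels
g=S['frame'].max(axis=2).astype(float)
for r in range(188,201):
    row=g[r,330:350];m=np.clip((95-row)/45,0,1);m[row>95]=0;xs=np.arange(330,350);print(r,round((m*xs).sum()/max(m.sum(),.01),2),round(m.sum(),1),end=' | ')
print()
p=s['position'];tip=p-[0,0,.1067]
for h in (0,.01,.02,.03,.04,.05,.058): print(h,proj(S,tip+[0,0,h]).round(2))
# body silhouettes: width
for r in (160,165,170,175,180): print(r,S['frame'][r,328:354].max(axis=1).tolist())
```

```text
green S now (np.float64(341.37858508604205), np.float64(207.05927342256214), np.float64(14.942857142857143)) initial (np.float64(341.31714285714287), np.float64(206.98095238095235), np.float64(15.0)) top init (np.float64(313.84836702954897), np.float64(185.7612752721617), np.float64(18.371428571428574))
pred S (array([340.42341759, 207.55593488]), 27.044286882400513) pred T (array([312.74113478, 185.60821157]), 22.380903699684144)
188 340.58 3.4 | 189 340.21 6.0 | 190 340.01 7.2 | 191 340.05 5.7 | 192 340.16 4.5 | 193 339.5 4.5 | 194 339.84 4.1 | 195 340.05 4.0 | 196 340.37 3.2 | 197 340.29 3.1 | 198 339.95 2.1 | 199 340.32 0.6 | 200 0.0 0.0 | 
0 [339.4 204.9]
0.01 [339.44 202.12]
0.02 [339.48 199.31]
0.03 [339.52 196.47]
0.04 [339.56 193.61]
0.05 [339.61 190.72]
0.058 [339.64 188.38]
160 [181, 177, 131, 123, 122, 120, 111, 86, 64, 63, 63, 63, 62, 63, 65, 89, 94, 86, 90, 110, 70, 67, 62, 66, 59, 59]
165 [108, 110, 113, 121, 123, 123, 117, 131, 57, 54, 80, 137, 132, 108, 108, 124, 123, 122, 120, 105, 107, 93, 84, 73, 78, 102]
170 [151, 149, 146, 138, 126, 121, 114, 135, 128, 129, 138, 136, 132, 106, 121, 122, 124, 121, 116, 110, 111, 108, 112, 128, 192, 162]
175 [213, 211, 212, 211, 211, 207, 178, 136, 135, 136, 137, 140, 132, 110, 121, 120, 125, 122, 110, 123, 142, 179, 213, 214, 215, 215]
180 [210, 208, 212, 210, 212, 206, 180, 133, 133, 135, 135, 134, 133, 127, 125, 124, 127, 136, 179, 210, 214, 212, 214, 211, 214, 215]
```

Run:
```python
from h import *
import pickle
w,S,T,s=pickle.load(open('a3.pkl','rb'))
for im,b in ((S,(265,245,300,275)),(T,(400,165,425,190))):
    h=cv2.cvtColor(im['frame'],cv2.COLOR_BGR2HSV);m=cv2.inRange(h,(0,150,70),(8,255,255));ys,xs=np.nonzero(m[b[1]:b[3],b[0]:b[2]]);print(xs.mean()+b[0],ys.mean()+b[1],len(xs))
a=((S,(280.8,259.8)),)
def c(im,b):
    h=cv2.cvtColor(im['frame'],cv2.COLOR_BGR2HSV);m=cv2.inRange(h,(0,150,70),(8,255,255));ys,xs=np.nonzero(m[b[1]:b[3],b[0]:b[2]]);return(xs.mean()+b[0],ys.mean()+b[1])
print(tri([(S,c(S,(265,245,300,275))),(T,c(T,(400,165,425,190)))]))
cv2.imwrite('pics/a3full.png',S['frame'])
s=arm.observe();print(s['position'],s['force'],np.abs(s['dq']).max(),s['width'],s['clock'])
```

```text
280.5230769230769 259.0769230769231 65
411.859375 176.140625 64
(array([ 0.57632562, -0.21859538,  0.10757117]), [np.float64(0.0012491767903413506), np.float64(0.0012491767903414532)])
[0.55239799 0.02325616 0.22001624] [-0.34460532  0.08000791 -0.37551794] 0.0018516349626434678 0.25794819245862444 18.15
```

View pics/a3full.png

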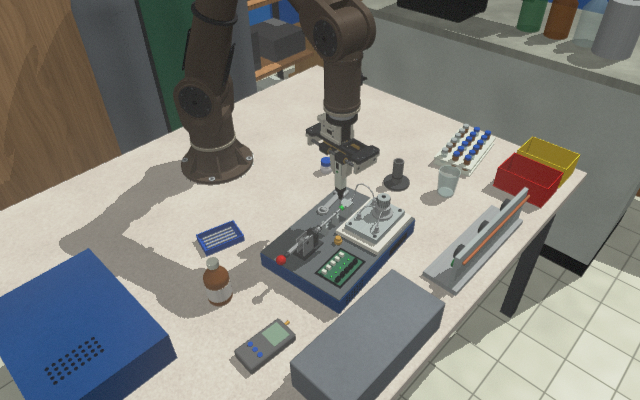

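Run:
```python
from cell import arm
print(arm.sign_off(), arm.observe()['clock'])
```

```text
the job is handed in; nothing more can be done
the job is handed in; nothing more can be done
```

I swung the clamp lever fully down, then took the leak detector out of its stand and carried it over the module. I handed in at about 18 s of the 54 s allowed, with the arm still holding it above the joint.

- **Lever:** I held the knob and pushed it along its arc until the force rose to about 16 N and the fingers began to slip on the knob. A later measurement put the knob at 107.6 mm, against 106 mm for fully closed. That difference is within the camera error.
- **Detector position:** By the arm's pose, the tip is at about (0.552, 0.023, 0.113) m, roughly 6.4 mm above the collar. My camera estimate of the joint is (0.5523, 0.0234, 0.107) m. The tool was within about 0.1° of vertical, at rest, with no contact force.
- **Carrying:** I carried the tip at about 19 cm high, above the 152 mm valve knob, and saw no contact forces on the way. In the last pictures I saw nothing out of place.
- **Uncertain:** The metal tip could not be seen directly at the end. It was hidden behind the collar in the wrist view and too faint in the scene view, so its position comes from the grasp and the arm's pose. The raw camera readings disagreed by 2–3 mm. After correcting for each camera's offset they agreed to about 1 mm.

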